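# Zero the peak pointer and hold the vacuum-filter lid seated

### The arm

A 6-joint arm with a two-finger parallel gripper is mounted at the origin on the work surface. World frame = base frame: x ahead of the robot, y to its left, z up, the work surface at z = 0. Lengths are in m, angles in rad, forces in N, time in s.
With the tool pointing down it reaches from about 0.375 to 0.975 m from the base axis. Payload 3.8 kg.
Tool frame: the origin (TCP) lies between the finger pads; the fingertips stand 14 mm ahead of it and the grasp point (between the pads) lies 5 mm behind it (manip.tcp_to_tips is the distance from the TCP to the fingertips, in m); z points along the fingers, y is the direction in which the jaws open and shut (so a half turn about z gives the same grasp; the last joint's range is limited). The gripper opens to 88 mm and grips with 3 to 60 N. Pads are 18 mm wide; open, the fingers measure 123 mm over their backs; the gripper's body (75 mm by 187 mm) begins 45 mm behind the grasp point.
Start: joints at [-1.187, 0.264, 1.604, -0, 1.274, -0.037], TCP at [0.276, -0.616, 0.253] pointing down, gripper open.
Joint ranges: [-2.63, 2.63], [-0.94, 2.18], [0.31, 2.57], [-1.31, 4.45], [0, 2.66], [-2.55, 2.55]. Speed limits (rad/s): [2.57, 2.57, 3.14, 3.14, 3.14, 3.14].

### API

Orientations are given as a 3x3 rotation matrix whose columns are the frame's x, y, z axes.
In Python, from plant import manip gives the robot as it stands.
- The arm moves only by the tool step_arm, never from a script. Its argument "steps" is a list of rows, each a list of 4 numbers: the shift along the tool's x, y, z in units of 50 mm (1.0 is 50 mm), then the turn about the tool's z in units of 6 degrees (1.0 is 6 degrees). A call has 1 to 12 rows; each row shifts and turns the pose as measured when the row begins, along the tool's axes as they then stand; what a row does not reach is not made up. A row lasts 1/10 s, in which the tool goes at most 50 mm and 8.59 degrees, less where a joint would pass 70% of its speed; a pose out of reach is approached as far as the arm can. A call is refused whole if a number of a shift passes 1 or a number of a turn 1, either way. A call with a gripper value outside its range is refused whole. "claw" is the gripper's target within -1 to 1 (shut at 1, half-way at 0, fully open at -1), set as the call begins (left out, the last holds). The fingers move at their own pace and stop on an object; "newtons" is the grip in N (left out, the last holds). Time passes only in rows, so rows that do not move let the fingers close. It gives the time, the measured TCP pose, the force and the opening at its end, in the units of the state.
- manip.observe(): the state, without advancing time (a new reading comes with each control period).
- manip.snapshot(name): name is "scene" or "side" or "wrist"; returns a dict with "img" (384x512x3 uint8, blue, green, red), "fx", "fy", "cx", "cy" (pixels), "world_to_cam" (4x4, takes a point from world to camera coordinates). Camera axes: x right, y up, looking along -z (the intrinsics and any distortion apply to the point x, -y, -z); pixel columns grow to the right and rows downward; lengths in m; the calibration is good to about 2 mm. A picture is of the moment at which its call begins. There is no depth.
- manip.close_job(): hands the job in, once; it reports no verdict.
Trained networks look in a picture, given as the dict that the camera call returned (one of the last four; its "shot" number tells which), for a name from the list of things; names that differ only in an ending like _2 or _b are one class to them, and where a whole thing is asked for, a point or a joint stands for the part that bears it (a point fixed in the world has none). Each returns a list of dicts, best first, with "confidence" (0 to 1); they miss things now and then, are a little off and sometimes report something else, mostly with a low value. They report only what shows in the picture. A call takes as long as a camera call. They do not tell look-alikes from the thing itself.
- manip.boxes_of(picture, thing): "point" ([x, y, z] in m, in world coordinates, good to about 4 mm: the middle of the surface that is visible of it).
- manip.trace(picture, thing): "pixels" (384x512 bool, what is visible of it).
The state is a dict: "t": time; "joints": joint angles; "joint_vel": joint speeds; "tau": joint torques, N m; "position": TCP position; "ee_rot": TCP orientation; "contact_force": force on the tool from outside, world axes, zero at the start; "moment": the same for the moment, N m; "grip_width": opening from 0.0 (shut) to 1.0 (fully open).
Only numpy, scipy, OpenCV 4.12 (cv2) and the standard library are available. Lean on these libraries where they do the work, as an engineer would, in place of code of your own. Each camera call takes 0.05 s, during which the arm holds its last target. There are 200 camera calls.

### The job

Get the lathe's vacuum-chuck board ready for the pump: first turn the gauge's black reset knob anticlockwise until the red peak pointer is back at its zero stop. Then fit the lid on the filter pot: lugs into the two notches, push it down flush on the rim against the spring, turn it clockwise a quarter turn to its stop, and finish still holding it pressed down flush at its stop: do not let go, the spring would lift it off its seal until my pump's vacuum takes over. Leave the bowl, the wax tin and the gouge where they are.

Things in the scene. Friction and masses are not known exactly. Their poses are not given: they have to be found in the camera images.
- vacuum_board: Plywood board 170 x 350 x 15 mm (long along its y) screwed to the bench; origin under its centre. At its -y end stands a yellow box 130 x 130 mm, its top 87 mm above the bench, with the gauge (108 mm across) lying face up on it; at its +y end stands the filter pot. A copper pipe joins them, 45 mm above the bench.
- knob_grip (a point): The gauge's reset knob: black, knurled, 20 mm in diameter, upright in the middle of the dial. This point is on its axis, 12 mm above the dial and about 11 mm below the knob's top. The steel bezel stands 5 mm above the dial; within 48 mm of the axis only the flat dial and the thin red pointer lie under the fingers.
- reset_knob (a joint): Angle of the reset knob and its red peak pointer, rad: 0 at the zero stop (red pointer lying over the black needle), growing clockwise seen from above, at most 4.5. It is turned anticlockwise to zero; it takes about 0.03 N m and stays where it is left.
- pot_mouth (a point): The filter pot: round grey-green housing 94 mm across, open at the top, its rim 107 mm above the bench. This point is the centre of the mouth, level with the rim; z is up, the x axis points to one of the two bayonet notches (the other is opposite, at -x); white marks on the rim show them. Throat 48 mm in diameter; notches 14 mm wide, reaching 31 mm from the axis.
- pot_ledge (a point): Point on the pot's axis at the depth of the ledge underside, 11 mm below the rim. A ledge lies clockwise (seen from above) of each notch: a lug pushed below it runs round under it to an end stop 86 degrees (1.5 rad) clockwise of the notch. From 66 degrees on the ledge is 2 mm thinner, as a detent. The other way a solid wall bars the lug.
- element (a joint): Sprung filter element with orange cap inside the pot, m: 0 when up, negative when pressed down. At 0 its top is 14 mm below the rim. It meets the lid's spigot when the lid's flange is 10 mm above the rim, pushing up with 4 N there, rising to 11 N with the lid flush.
- lid_grip (a point): The pot's loose lid (about 0.22 kg), standing upright on its spigot on the bench. This point is the centre of its black grip bar: 52 mm long along the lid's x, 16 mm thick along y, 32 mm tall. Below it a round flange 74 mm across has its top 16 mm and its underside 22 mm under this point. Seated flush on the pot's rim, this point is 22 mm above the rim. Half a turn gives the same lid.
- lid_foot (a point): Centre of the underside of the lid's spigot, 46 mm under lid_grip; axes as the lid's. The spigot is 44 mm in diameter with a tapered foot. Two lugs in line with the grip bar (lid's +x and -x; white marks on the flange show them), 10 mm wide, reach 29 mm from the axis, 3 to 9 mm above this point, so 15 to 21 mm under the flange. Locked but not pressed, the lid stands 4 to 6 mm off the rim.
- bowl: Bystander: small turned wooden bowl, 110 mm across, 50 mm tall; origin under its centre.
- wax_tin: Bystander: round steel tin, 72 mm across, 50 mm tall; origin under its centre.
- gouge: Bystander: turning gouge lying on the bench, 365 mm long, steel end to its +x; origin on the bench below its middle.
Things that resemble listed ones, but are neither listed nor needed, are in the scene too. What is shaped like the part that bears lid_grip but blue or pink is not meant.

How it is judged:
By the outcome, as a careful person would: the job done as asked, in the order asked, and still so for the second after the job is handed in, while the arm keeps its last pose, push and grip.
It also fails if it takes over 64 s, if anything falls off the work surface, if the arm or the gripper's body presses on something with over 40 N, if the wrist force passes 120 N, or if a joint passes its speed limit or range.

## Working session

There is one attempt and no reset: what is moved stays moved. The work goes in short steps, Python scripts to look and compute and a tool call to move; the robot and the scene stay as the last step left them, time stands still between calls to the robot, and variables do not carry over. Pictures are saved under pics/ and viewed, about 8 in all and at most 12, crops included, and the job is handed in when it is done.

Besides the shell and the picture viewer there is one more tool, called after ">>>" as name(argument=value, ...), one argument or row to a line, values as JSON. step_arm: Moves the arm, as the interface text tells. Its arguments: {"type":"object","properties":{"steps":{"type":"array","items":{"type":"array","items":{"type":"number"}}},"claw":{"type":"number"},"newtons":{"type":"number"}},"required":["steps"]}

```bash
ls; mkdir -p pics; python3 - <<'E'
from plant import manip
import cv2,numpy as np
s=manip.observe(); print(s['t'],s['position'],s['ee_rot'],s['grip_width'])
a=manip.snapshot("scene");b=manip.snapshot("side")
for n,p in(("scene",a),("side",b)):
    cv2.imwrite(f"pics/{n}0.png",p["img"])
    for th in["vacuum_board","knob_grip","reset_knob","pot_mouth","element","lid_grip","lid_foot","bowl","wax_tin","gouge"]:
        try: print(n,th,[(np.round(d["point"],3).tolist(),round(d["confidence"],2)) for d in manip.boxes_of(p,th)[:4]])
        except Exception as e: print(n,th,e)
E
python3 -c "
import cv2
a=cv2.imread('pics/scene0.png');b=cv2.imread('pics/side0.png')
" 
```

```text
pics
0.0 [ 0.27545052 -0.61550528  0.25139445] [[ 9.12765389e-01  4.08483312e-01 -8.53247204e-04]
 [ 4.08484201e-01 -9.12763170e-01  2.01322718e-03]
 [ 4.35570844e-05 -2.18614209e-03 -9.99997609e-01]] 0.9930932951098017
scene vacuum_board [([0.588, -0.094, 0.042], 0.88)]
scene knob_grip [([0.558, -0.116, 0.115], 0.4)]
scene reset_knob [([0.556, -0.122, 0.115], 0.4)]
scene pot_mouth [([0.58, 0.055, 0.098], 0.9), ([0.514, 0.315, 0.027], 0.32)]
scene element [([0.59, -0.098, 0.042], 0.26)]
scene lid_grip [([0.348, 0.307, 0.033], 0.88), ([0.514, 0.317, 0.031], 0.68), ([0.492, 0.432, 0.028], 0.67)]
scene lid_foot [([0.495, 0.433, 0.026], 0.73), ([0.515, 0.313, 0.029], 0.55), ([0.348, 0.304, 0.032], 0.53)]
scene bowl [([0.468, -0.378, 0.026], 0.67)]
scene wax_tin [([0.668, 0.32, 0.051], 0.77)]
scene gouge [([0.752, -0.118, 0.031], 0.81)]
side vacuum_board []
side knob_grip [([0.552, -0.106, 0.11], 0.5), ([0.498, 0.336, 0.026], 0.25)]
side reset_knob [([0.548, -0.111, 0.114], 0.6)]
side pot_mouth [([0.553, 0.085, 0.087], 0.9)]
side element [([0.578, 0.059, 0.09], 0.37), ([0.524, -0.057, 0.019], 0.26)]
side lid_grip [([0.478, 0.446, 0.028], 0.86), ([0.5, 0.33, 0.03], 0.81), ([0.333, 0.318, 0.032], 0.7)]
side lid_foot [([0.496, 0.331, 0.023], 0.96), ([0.48, 0.446, 0.031], 0.85), ([0.333, 0.318, 0.03], 0.77)]
side bowl [([0.484, -0.39, 0.036], 0.81)]
side wax_tin [([0.648, 0.347, 0.047], 0.96)]
side gouge [([0.745, -0.086, 0.023], 0.91)]
```

View pics/scene0.png

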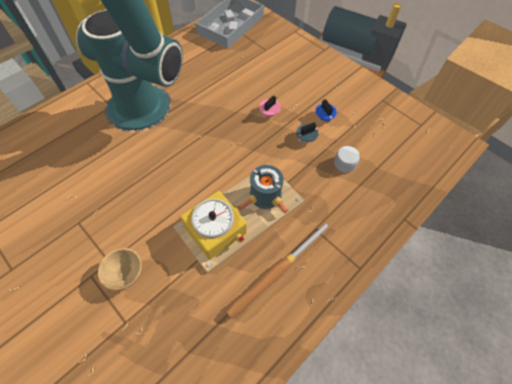

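View pics/side0.png

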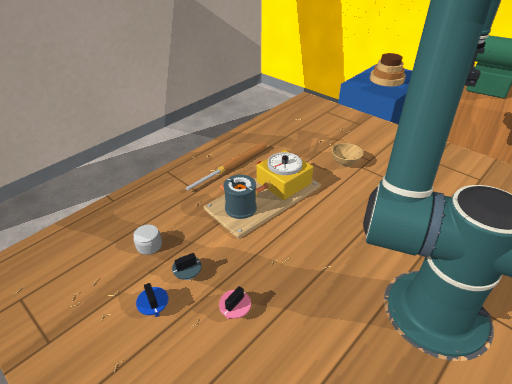

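The real lid is the grey-green one, at scene (308,132) and side (187,267). The pot is at scene (267,183) and the gauge at (212,217), with the red pointer off zero. I'll move over the gauge for a wrist view.

>>> step_arm(
  steps=[
    [0.76,-0.57,-0.1,0],
    [0.76,-0.57,-0.1,0],
    [0.76,-0.57,-0.1,0],
    [0.76,-0.57,-0.1,0],
    [0.76,-0.57,-0.1,0],
    [0.76,-0.57,-0.1,0],
    [0.76,-0.57,-0.1,0],
    [0.76,-0.57,-0.1,0],
    [0.76,-0.57,-0.1,0],
    [0.76,-0.57,-0.1,0],
    [0.76,-0.57,-0.1,0],
    [0,0,0,0],
  ],
)

```text
t: 2.3
position: [0.5385, -0.1443, 0.3103]
ee_rot: [[0.915, 0.403, 0.006], [0.403, -0.915, -0.001], [0.005, 0.004, -1.0]]
contact_force: [0.1, 0.4, -0.6]
grip_width: 0.998
```

```bash
cat > h.py <<'E'
from plant import manip
import cv2,numpy as np
def st():
    s=manip.observe(); R=np.array(s['ee_rot'])
    print('t',round(s['t'],2),'p',np.round(s['position'],4),'yawx',round(float(np.degrees(np.arctan2(R[1,0],R[0,0]))),2),'tilt',np.round(R[:,2],3),'j',np.round(s['joints'],3),'F',np.round(s['contact_force'],1),'M',np.round(s['moment'],2),'g',round(s['grip_width'],3))
    return s,np.array(s['position']),R
def to(target):
    s,p,R=st(); print('tool shift, units of 50mm:',np.round(R.T@(np.array(target)-p)/.05,2))
def ray(P,u,v,z):
    d=np.array([(u-P['cx'])/P['fx'],-(v-P['cy'])/P['fy'],-1]);T=np.array(P['world_to_cam']);R=T[:3,:3];c=-R.T@T[:3,3];w=R.T@d
    return c+w*(z-c[2])/w[2]
def proj(P,X):
    T=np.array(P['world_to_cam']);q=T[:3,:3]@np.array(X)+T[:3,3]
    return np.array([P['cx']-P['fx']*q[0]/q[2],P['cy']+P['fy']*q[1]/q[2]])
E
python3 - <<'E'
from h import *
st()
P=manip.snapshot("wrist");cv2.imwrite("pics/w1.png",P["img"]);print([k for k in P], P['fx'])
T=P['world_to_cam'];print('cam',-T[:3,:3].T@T[:3,3])
for th in["knob_grip","pot_mouth"]:print(th,[(np.round(d["point"],3).tolist(),round(d["confidence"],2)) for d in manip.boxes_of(P,th)[:3]])
E
```

```text
t 2.3 p [ 0.5385 -0.1443  0.3103] yawx 23.76 tilt [ 0.006 -0.001 -1.   ] j [-3.070e-01  6.000e-03  1.789e+00  1.000e-03  1.340e+00  8.490e-01] F [ 0.1  0.4 -0.6] M [ 0.01  0.02 -0.01] g 0.998
['img', 'fx', 'fy', 'cx', 'cy', 'world_to_cam', 'shot'] 297.17270575932855
cam [ 0.61169334 -0.11197888  0.44298243]
knob_grip [([0.558, -0.116, 0.117], 0.91)]
pot_mouth [([0.571, 0.062, 0.106], 0.95)]
```

View pics/w1.png

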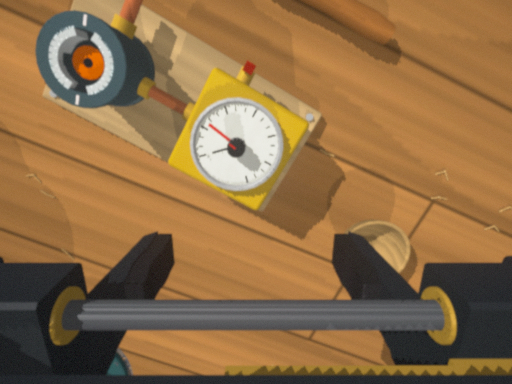

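Wrist view: the knob is at (236,148). The black needle points left to about (212,153) and the red pointer up-left to (210,125), so red is about 53° clockwise of zero. The pot is at (88,62), with notches visible. I'll move closer with the gripper half shut.

>>> step_arm(
  steps=[
    [0.14,-0.09,0.45,0],
    [0.14,-0.09,0.45,0],
    [0.14,-0.09,0.45,0],
    [0.14,-0.09,0.45,0],
    [0,0,0.2,0],
    [0,0,0,0],
  ],
  claw=0,
  newtons=20,
)

```text
t: 3.05
position: [0.5513, -0.1321, 0.2062]
ee_rot: [[0.923, 0.386, 0.003], [0.386, -0.923, -0.007], [-0.0, 0.008, -1.0]]
contact_force: [-0.6, -0.3, -0.2]
grip_width: 0.505
```

```bash
python3 - <<'E'
from h import *
from scipy.optimize import least_squares
st()
A=[]
for n in("wrist","scene","side"):
    P=manip.snapshot(n)
    if n=="wrist":cv2.imwrite("pics/w2.png",P["img"])
    for th in["knob_grip","reset_knob"]:
        d=manip.trace(P,th)
        for e in d[:2]:
            m=np.array(e['pixels']);v,u=np.nonzero(m);print(n,th,round(e['confidence'],2),len(u),u.mean().round(1),v.mean().round(1),u.min(),u.max(),v.min(),v.max())
    for z in(.1,.112,.123): print(np.round(proj(P,[.557,-.116,z]),1))
E
```

```text
t 3.05 p [ 0.5513 -0.1321  0.2062] yawx 22.68 tilt [ 0.003 -0.007 -1.   ] j [-0.276  0.092  1.893 -0.007  1.152  0.902] F [-0.6 -0.3 -0.2] M [ 0.01  0.03 -0.03] g 0.505
wrist knob_grip 0.79 816 231.6 184.1 198 249 157 203
wrist reset_knob 0.61 668 233.4 186.2 200 249 158 202
[236.1 180.6]
[235.4 184.8]
[234.7 189. ]
scene knob_grip 0.41 65 211.8 215.8 208 216 212 220
[213.5 216.6]
[213.1 214.5]
[212.7 212.6]
side reset_knob 0.65 32 284.9 159.1 283 287 156 162
[283.3 159.8]
[283.5 156.6]
[283.6 153.7]
```

View pics/w2.png

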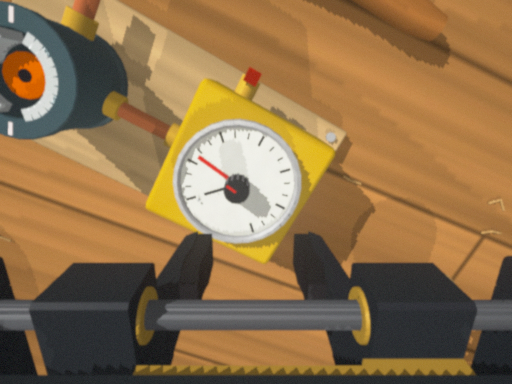

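Wrist view: the dial centre is about (237,183), the knob top about (236,187), the red tip (200,157) and the needle tip (206,192). I'll fit the bezel circle to get the gauge's position and height.

```bash
python3 - <<'E'
from h import *
from scipy.optimize import least_squares
s,p,R=st()
P=manip.snapshot("wrist");img=P["img"]
hsv=cv2.cvtColor(img,cv2.COLOR_BGR2HSV)
def fitbez(P,seed,R0=.054):
    hsv=cv2.cvtColor(P["img"],cv2.COLOR_BGR2HSV)
    m=(hsv[...,1]<80).astype(np.uint8)
    m=cv2.morphologyEx(m,cv2.MORPH_OPEN,np.ones((3,3)))
    n,l,stt,c=cv2.connectedComponentsWithStats(m)
    k=l[seed[1],seed[0]];print('comp',stt[k],k)
    cs,_=cv2.findContours((l==k).astype(np.uint8),cv2.RETR_EXTERNAL,cv2.CHAIN_APPROX_NONE)
    h=cv2.convexHull(max(cs,key=len))[:,0,:].astype(float)
    def res(x):
        r=[]
        th=np.linspace(0,2*np.pi,180,endpoint=False)
        C=np.array([proj(P,[x[0]+R0*np.cos(t),x[1]+R0*np.sin(t),x[2]]) for t in th])
        cc=C.mean(0);a=np.arctan2(*(C-cc).T[::-1]);o=np.argsort(a)
        rr=np.interp(np.arctan2(*(h-cc).T[::-1]),a[o],np.linalg.norm(C-cc,axis=1)[o],period=2*np.pi)
        return np.linalg.norm(h-cc,axis=1)+.5-rr
    f=least_squares(res,[.557,-.116,.1],loss='soft_l1');print('bezel',f.x.round(4),'rms',np.sqrt(np.mean(res(f.x)**2)).round(2))
    return f.x
fitbez(P,(255,200))
b=fitbez(P,(210,175)) if 0 else None
# pointer directions at z~.1
for z in(.092,.1):
    c=ray(P,236.5,182,z);r=ray(P,200,157,z);k=ray(P,206,192,z)
    print(z,c.round(4),'red',r.round(4),'need',k.round(4))
E
```

```text
t 3.5 p [ 0.5536 -0.131   0.2091] yawx 22.79 tilt [ 0.008 -0.008 -1.   ] j [-0.273  0.09   1.889 -0.006  1.152  0.903] F [-0.5  0.2  0. ] M [ 0.01  0.02 -0.01] g 0.499
comp [    0   123   512   261 55865] 3
bezel [ 0.574  -0.1231  0.2946] rms 3.5
0.092 [ 0.5556 -0.1165  0.092 ] red [ 0.5642 -0.0796  0.092 ] need [ 0.5367 -0.0951  0.092 ]
0.1 [ 0.5579 -0.1159  0.1   ] red [ 0.5662 -0.0803  0.1   ] need [ 0.5396 -0.0952  0.1   ]
```

```bash
python3 - <<'E'
from h import *
from scipy.optimize import least_squares
st()
P=manip.snapshot("wrist");hsv=cv2.cvtColor(P["img"],cv2.COLOR_BGR2HSV)
m=((hsv[...,1]<90)&(hsv[...,2]>60)).astype(np.uint8)
# cast rays from centre, outermost low-saturation pixel
c0=np.array([237.,183.]);pts=[]
for a in np.radians(np.arange(0,360,3)):
    d=np.array([np.cos(a),np.sin(a)]);last=None
    for r in np.arange(45,75,.25):
        u,v=c0+r*d
        if m[int(round(v)),int(round(u))]: last=r
        elif last and r-last>1.5: break
    if last and last<72 and (c0+last*d)[1]<230: pts.append(c0+(last+.25)*d)
h=np.array(pts);th=np.linspace(0,2*np.pi,120,endpoint=False)
def res(x):
    C=np.array([proj(P,[x[0]+.054*np.cos(t),x[1]+.054*np.sin(t),x[2]]) for t in th])
    cc=C.mean(0);a=np.arctan2(*(C-cc).T[::-1]);o=np.argsort(a)
    return np.linalg.norm(h-cc,axis=1)-np.interp(np.arctan2(*(h-cc).T[::-1]),a[o],np.linalg.norm(C-cc,axis=1)[o],period=2*np.pi)
f=least_squares(res,[.557,-.116,.1],loss='soft_l1',f_scale=.5);print('bezel',f.x.round(4),np.abs(res(f.x)).mean().round(2),len(h))
for z in(.097,.102,.107):
  g=least_squares(lambda q:res([q[0],q[1],z]),[.557,-.116],loss='soft_l1',f_scale=.5);print(z,g.x.round(4),g.cost.round(2), 'knobtop px',proj(P,[*g.x,z+18e-3]).round(1))
  to([*g.x,.16])
E
```

```text
t 3.55 p [ 0.5535 -0.1309  0.2088] yawx 22.79 tilt [ 0.008 -0.008 -1.   ] j [-0.273  0.09   1.89  -0.006  1.152  0.903] F [0.2 0.  0.7] M [-0.04  0.04 -0.11] g 0.499
bezel [ 0.5537 -0.1181  0.0999] 0.29 93
0.097 [ 0.5534 -0.1181] 15.0 knobtop px [236.3 193.1]
t 3.6 p [ 0.5534 -0.1309  0.2086] yawx 22.8 tilt [ 0.008 -0.008 -1.   ] j [-0.273  0.091  1.89  -0.006  1.152  0.903] F [ 0.3 -0.1 -0.1] M [ 0.04  0.02 -0.01] g 0.503
tool shift, units of 50mm: [ 0.1  -0.25  0.97]
0.102 [ 0.554  -0.1181] 11.96 knobtop px [236.3 194.6]
t 3.6 p [ 0.5534 -0.1309  0.2086] yawx 22.8 tilt [ 0.008 -0.008 -1.   ] j [-0.273  0.091  1.89  -0.006  1.152  0.903] F [ 0.3 -0.1 -0.1] M [ 0.04  0.02 -0.01] g 0.503
tool shift, units of 50mm: [ 0.11 -0.24  0.97]
0.107 [ 0.5543 -0.1181] 48.63 knobtop px [236.3 196.2]
t 3.6 p [ 0.5534 -0.1309  0.2086] yawx 22.8 tilt [ 0.008 -0.008 -1.   ] j [-0.273  0.091  1.89  -0.006  1.152  0.903] F [ 0.3 -0.1 -0.1] M [ 0.04  0.02 -0.01] g 0.503
tool shift, units of 50mm: [ 0.11 -0.24  0.97]
```

>>> step_arm(
  steps=[
    [0.05,-0.13,0.3,0],
    [0.05,-0.12,0.3,0],
    [0,0,0.3,0],
    [0,0,0.3,0],
    [0,0,0.3,0],
    [0,0,0,0],
    [0,0,0,0],
  ],
)

```text
t: 4.3
position: [0.5507, -0.1129, 0.1234]
ee_rot: [[0.921, 0.39, 0.001], [0.39, -0.921, -0.006], [-0.001, 0.006, -1.0]]
contact_force: [0.6, 0.1, -0.2]
grip_width: 0.503
```

```bash
python3 -c "
from h import *
to([.5537,-.118,.116])
P=manip.snapshot('wrist');cv2.imwrite('pics/w3.png',P['img'])"
```

```text
t 4.3 p [ 0.5507 -0.1129  0.1234] yawx 22.94 tilt [ 0.001 -0.006 -1.   ] j [-0.243  0.167  1.974 -0.006  0.998  0.931] F [ 0.6  0.1 -0.2] M [ 0.06 -0.06  0.  ] g 0.503
tool shift, units of 50mm: [0.02 0.12 0.15]
```

View pics/w3.png

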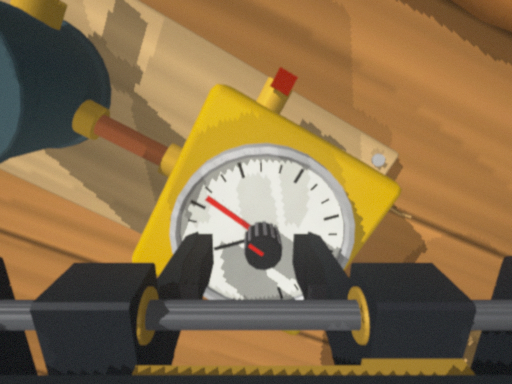

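Wrist view: the knob top is at (263,245) and the finger midpoint at about (255), so a shift of about 6 mm in +y agrees with the computed one.

>>> step_arm(
  steps=[
    [0.02,0.12,0.08,0],
    [0,0,0.07,0],
    [0,0,0,0],
  ],
)

```text
t: 4.65
position: [0.5552, -0.1185, 0.1167]
ee_rot: [[0.921, 0.39, 0.004], [0.39, -0.921, -0.006], [0.001, 0.007, -1.0]]
contact_force: [-0.8, -1.1, -0.1]
grip_width: 0.503
```

```bash
python3 -c "
from h import *
to([.5537,-.118,.116])"
```

```text
t 4.65 p [ 0.5552 -0.1185  0.1167] yawx 22.95 tilt [ 0.004 -0.006 -1.   ] j [-0.251  0.183  1.969 -0.006  0.984  0.923] F [-0.8 -1.1 -0.1] M [ 0.02  0.04 -0.09] g 0.503
tool shift, units of 50mm: [-0.02 -0.02  0.01]
```

>>> step_arm(
  steps=[
    [0,0,0,0],
    [0,0,0,0],
    [0,0,0,0],
    [0,0,0,0],
    [0,0,0,0],
    [0,0,0,-1],
    [0,0,0,-1],
    [0,0,0,-1],
  ],
  claw=1,
  newtons=10,
)

```text
t: 5.45
position: [0.5549, -0.1167, 0.1177]
ee_rot: [[0.749, 0.662, 0.003], [0.662, -0.749, -0.003], [0.001, 0.004, -1.0]]
contact_force: [-0.6, 2.1, -0.4]
grip_width: 0.222
```

```bash
python3 -c "
from h import *
st()"
```

```text
t 5.45 p [ 0.5549 -0.1167  0.1177] yawx 41.47 tilt [ 0.003 -0.003 -1.   ] j [-0.25   0.181  1.969 -0.002  0.987  0.598] F [-0.6  2.1 -0.4] M [ 0.22  0.07 -0.05] g 0.222
```

>>> step_arm(
  steps=[
    [0,0,0,-1],
    [0,0,0,-1],
    [0,0,0,-1],
    [0,0,0,-1],
    [0,0,0,-1],
    [0,0,0,0],
  ],
)

```text
t: 6.05
position: [0.5542, -0.1162, 0.1177]
ee_rot: [[0.296, 0.955, 0.002], [0.955, -0.296, -0.002], [-0.001, 0.003, -1.0]]
contact_force: [0.7, 1.4, 0.1]
grip_width: 0.222
```

```bash
python3 -c "
from h import *
st()
P=manip.snapshot('wrist');cv2.imwrite('pics/w4.png',P['img'])"
```

```text
t 6.05 p [ 0.5542 -0.1162  0.1177] yawx 72.77 tilt [ 0.002 -0.002 -1.   ] j [-0.25   0.181  1.97  -0.002  0.988  0.052] F [0.7 1.4 0.1] M [ 0.16 -0.05 -0.01] g 0.222
```

View pics/w4.png

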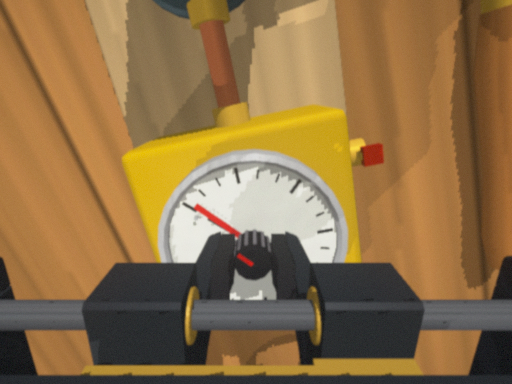

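The red pointer turned with the knob, about 50° so far, and it now roughly hides the needle. I'll continue gently to feel the stop.

>>> step_arm(
  steps=[
    [0,0,0,-0.5],
    [0,0,0,-0.5],
    [0,0,0,0],
  ],
)

```text
t: 6.4
position: [0.554, -0.1162, 0.1177]
ee_rot: [[0.202, 0.979, 0.002], [0.979, -0.202, -0.002], [-0.002, 0.002, -1.0]]
contact_force: [0.3, 0.8, -1.1]
grip_width: 0.222
```

```bash
python3 -c "
from h import *
st()"
```

```text
t 6.4 p [ 0.554  -0.1162  0.1177] yawx 78.36 tilt [ 0.002 -0.002 -1.   ] j [-0.25   0.181  1.97  -0.002  0.988 -0.046] F [ 0.3  0.8 -1.1] M [ 0.14 -0.11 -0.12] g 0.222
```

>>> step_arm(
  steps=[
    [0,0,0,-0.5],
    [0,0,0,-0.5],
    [0,0,0,0],
  ],
)

```text
t: 6.7
position: [0.5538, -0.1163, 0.1176]
ee_rot: [[0.105, 0.994, 0.002], [0.994, -0.105, -0.002], [-0.002, 0.002, -1.0]]
contact_force: [-0.9, 1.9, -0.1]
grip_width: 0.225
```

```bash
python3 -c "
from h import *
st()
P=manip.snapshot('wrist');cv2.imwrite('pics/w5.png',P['img'])"
```

```text
t 6.7 p [ 0.5538 -0.1163  0.1176] yawx 83.99 tilt [ 0.002 -0.002 -1.   ] j [-0.25   0.181  1.971 -0.002  0.988 -0.144] F [-0.9  1.9 -0.1] M [ 0.11 -0.08 -0.06] g 0.225
```

>>> step_arm(
  steps=[
    [0,0,0,0],
    [0,0,0,0],
    [0,0,0,0],
    [0,0,-0.5,0],
    [0,0,-1,0],
    [0,0,-1,0],
    [0,0,-1,0],
    [0,0,-0.5,0],
    [0,0,0,0],
  ],
  claw=0,
)

```text
t: 7.65
position: [0.5526, -0.1166, 0.3231]
ee_rot: [[0.113, 0.994, -0.001], [0.994, -0.113, -0.003], [-0.004, -0.001, -1.0]]
contact_force: [-0.2, 0.1, -0.6]
grip_width: 0.499
```

```bash
python3 -c "
from h import *
st()
P=manip.snapshot('wrist');cv2.imwrite('pics/w6.png',P['img'])
import pickle;pickle.dump(P,open('w6.pkl','wb'))"
```

```text
t 7.65 p [ 0.5526 -0.1166  0.3231] yawx 83.5 tilt [-0.001 -0.003 -1.   ] j [-0.25   0.019  1.752 -0.004  1.37  -0.136] F [-0.2  0.1 -0.6] M [-0.05 -0.04 -0.03] g 0.499
```

View pics/w6.png

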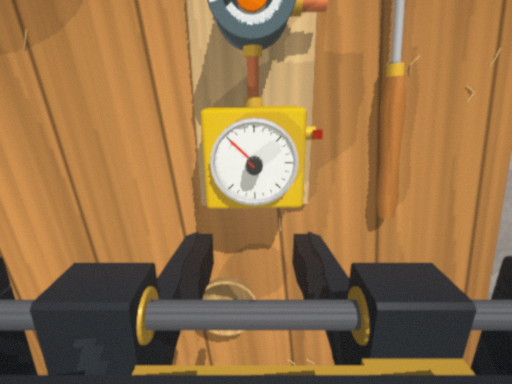

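Only the red pointer shows now, at (230,140) and lying over the needle, so the reset is done. Next is a look down into the pot.

>>> step_arm(
  steps=[
    [0.8,0,0.2,0],
    [0.8,0,0.2,0],
    [0.8,0.2,0.2,0],
    [0,0,0,0],
  ],
)

```text
t: 8.1
position: [0.5728, 0.0031, 0.2805]
ee_rot: [[0.119, 0.993, -0.013], [0.993, -0.119, -0.003], [-0.005, -0.013, -1.0]]
contact_force: [-0.4, -0.0, -0.3]
grip_width: 0.497
```

```bash
python3 -c "
from h import *
import pickle
st()
P=manip.snapshot('wrist');pickle.dump(P,open('w7.pkl','wb'))
d=manip.boxes_of(P,'pot_mouth');print(d[:1])
u,v=proj(P,[.571,.062,.107]);print(u,v)
u,v=int(u),int(v);c=P['img'][max(v-100,0):v+100,max(u-100,0):u+100];print(max(u-100,0),max(v-100,0),c.shape);cv2.imwrite('pics/w7.png',cv2.resize(c,None,fx=3,fy=3,interpolation=cv2.INTER_CUBIC))"
```

```text
t 8.1 p [0.5728 0.0031 0.2805] yawx 83.14 tilt [-0.013 -0.003 -1.   ] j [-0.036  0.063  1.784 -0.004  1.307  0.085] F [-0.4 -0.  -0.3] M [ 0.   -0.11  0.01] g 0.497
[{'point': [0.5663, 0.0647, 0.1079], 'confidence': 0.71}]
246.63263007562662 116.2536394467322
146 16 (200, 200, 3)
```

View pics/w7.png

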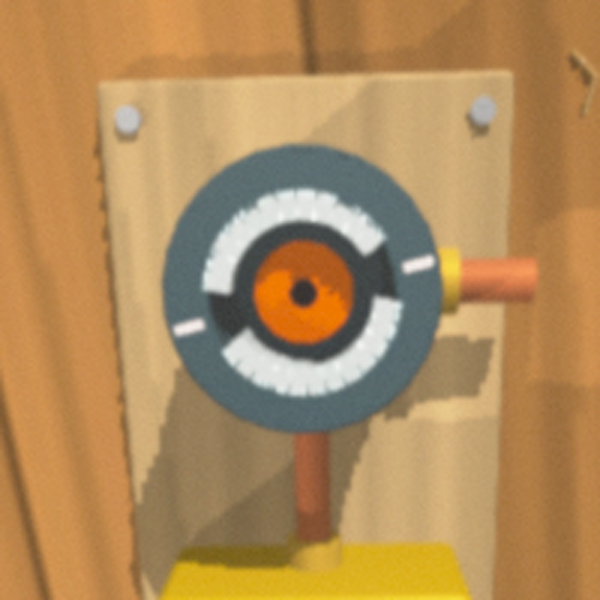

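The pot's marks are at crop (419,264) and (188,327), i.e. image (285.7,104) and (208.7,125). I'll convert these to world and fit the rim.

```bash
python3 - <<'E'
from h import *
import pickle
from scipy.optimize import least_squares
P=pickle.load(open('w7.pkl','rb'))
f=lambda x,y:(146+x/3-.33,16+y/3-.33)
a=ray(P,*f(419,264.5),.107);b=ray(P,*f(188.5,327),.107)
print('marks',a.round(4),b.round(4),'mid',((a+b)/2).round(4),'yaw',np.degrees(np.arctan2(*(a-b)[1::-1])).round(2), 'sep',np.linalg.norm(a-b).round(4))
m=manip.trace(manip.snapshot('wrist'),'pot_mouth')
for n,(x,y) in dict(L=(163,288),R=(443,288),T=(303,143),B=(303,433),rl=(203,292),rr=(402,292),rt=(303,187),rb=(303,397)).items(): print(n,ray(P,*f(x,y),.107).round(4))
to([.3,.3,.3])
E
```

```text
marks [0.6104 0.0693 0.107 ] [0.5317 0.0584 0.107 ] mid [0.571  0.0638 0.107 ] yaw 7.91 sep 0.0794
L [0.5254 0.0719 0.107 ]
R [0.6176 0.0609 0.107 ]
T [0.5772 0.1104 0.107 ]
B [0.5654 0.0178 0.107 ]
rl [0.5384 0.0691 0.107 ]
rr [0.604  0.0612 0.107 ]
rt [0.5755 0.0975 0.107 ]
rb [0.567  0.0303 0.107 ]
t 8.3 p [ 0.5733 -0.0013  0.2839] yawx 82.93 tilt [-0.009 -0.006 -1.   ] j [-0.042  0.06   1.782 -0.006  1.309  0.083] F [0.1 0.2 0.2] M [-0.   -0.07  0.  ] g 0.501
tool shift, units of 50mm: [ 5.3  -6.17 -0.3 ]
```

>>> step_arm(
  steps=[
    [0.8,-0.32,0,0],
    [0.8,-0.32,0,0],
    [0.8,-0.32,0,0],
    [0.8,-0.32,0,0],
    [0.8,-0.32,0,0],
    [0.8,-0.32,0,0],
    [0,0,0,0],
    [0,0,0,0],
  ],
)

```text
t: 9.1
position: [0.5107, 0.245, 0.2837]
ee_rot: [[0.143, 0.99, -0.004], [0.99, -0.143, -0.008], [-0.008, -0.002, -1.0]]
contact_force: [0.4, -0.9, -0.5]
grip_width: 0.497
```

```bash
python3 -c "
from h import *
import pickle
st()
P=manip.snapshot('wrist');pickle.dump(P,open('w8.pkl','wb'))
for d in manip.boxes_of(P,'lid_grip')[:3]:print(d)
u,v=proj(P,[.507,.323,.03]);print(u,v)
u,v=int(u),int(v);c=P['img'][max(v-90,0):v+90,max(u-120,0):u+120];print(max(u-120,0),max(v-90,0),c.shape);cv2.imwrite('pics/w8.png',cv2.resize(c,None,fx=3,fy=3,interpolation=cv2.INTER_CUBIC))"
```

```text
t 9.1 p [0.5107 0.245  0.2837] yawx 81.78 tilt [-0.004 -0.008 -1.   ] j [ 0.407  0.045  1.798 -0.006  1.305  0.552] F [ 0.4 -0.9 -0.5] M [-0.02 -0.06  0.  ] g 0.497
{'point': [0.3499, 0.3166, 0.0276], 'confidence': 0.87}
{'point': [0.4843, 0.4201, 0.0323], 'confidence': 0.72}
{'point': [0.5079, 0.327, 0.0267], 'confidence': 0.68}
241.6809413460298 95.16363719733408
121 5 (180, 240, 3)
```

View pics/w8.png

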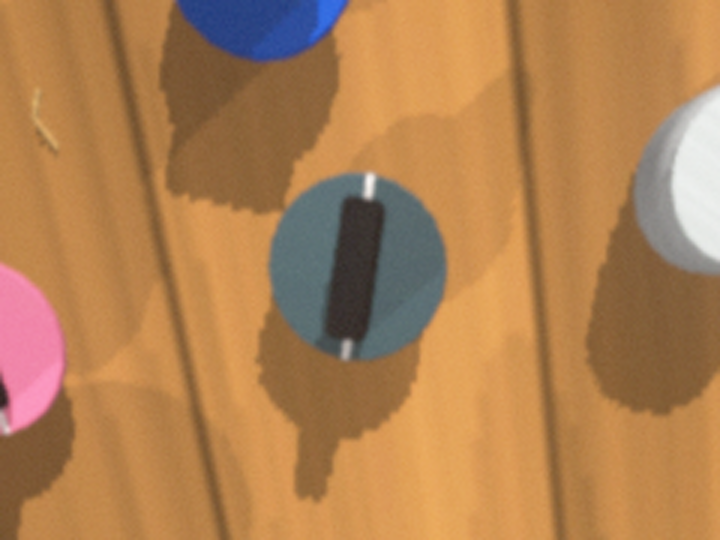

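The lid's marks are at crop (369,186) and (347,350), and the bar centre is about (355,268).

```bash
python3 - <<'E'
from h import *
import pickle
P=pickle.load(open('w8.pkl','rb'))
f=lambda x,y:(121+x/3-.33,5+y/3-.33)
a=ray(P,*f(369,186),.03);b=ray(P,*f(347,350),.03);m=(a+b)/2
print('marks',a.round(4),b.round(4),'mid',m.round(4),'yaw',np.degrees(np.arctan2(*(a-b)[1::-1])).round(2),'sep',np.linalg.norm(a-b).round(4))
print('bartop',ray(P,*f(355.5,268),.062).round(4))
for q in((270,267),(446,267),(358,173),(358,361)):print(ray(P,*f(*q),.03).round(4))
to([*m[:2],.15])
E
```

```text
marks [0.5144 0.3548 0.03  ] [0.4954 0.2928 0.03  ] mid [0.5049 0.3238 0.03  ] yaw 72.99 sep 0.0649
bartop [0.5057 0.3249 0.062 ]
[0.4694 0.3302 0.03  ]
[0.541  0.3199 0.03  ]
[0.5108 0.3601 0.03  ]
[0.4993 0.2876 0.03  ]
t 9.2 p [0.511  0.2443 0.2837] yawx 81.67 tilt [-0.004 -0.007 -1.   ] j [ 0.405  0.045  1.798 -0.005  1.305  0.552] F [ 1.  -0.5  0.8] M [-0.05 -0.08  0.02] g 0.499
tool shift, units of 50mm: [ 1.58 -0.34  2.66]
```

>>> step_arm(
  steps=[
    [0.5,-0.11,0.6,0.5],
    [0.5,-0.11,0.7,0.5],
    [0.55,-0.1,0.7,0.45],
    [0,0,0.7,0],
    [0,0,0.4,0],
    [0,0,0,0],
    [0,0,0,0],
  ],
)

```text
t: 9.9
position: [0.5202, 0.3126, 0.1272]
ee_rot: [[0.317, 0.948, 0.005], [0.948, -0.317, -0.007], [-0.005, 0.007, -1.0]]
contact_force: [-0.8, -0.1, 1.5]
grip_width: 0.501
```

```bash
python3 -c "
from h import *
to([.505,.324,.047])"
```

```text
t 9.9 p [0.5202 0.3126 0.1272] yawx 71.51 tilt [ 0.005 -0.007 -1.   ] j [ 0.505  0.243  1.874 -0.01   1.024  0.833] F [-0.8 -0.1  1.5] M [-0.01 -0.06  0.02] g 0.501
tool shift, units of 50mm: [ 0.13 -0.37  1.6 ]
```

>>> step_arm(
  steps=[
    [0.07,-0.19,0.3,-0.25],
    [0.06,-0.18,0.3,0],
    [0,0,0.3,0],
    [0,0,0.2,0],
    [0,0,0,0],
    [0,0,0,0],
  ],
)

```text
t: 10.5
position: [0.5066, 0.3247, 0.0718]
ee_rot: [[0.292, 0.956, 0.011], [0.956, -0.292, -0.004], [-0.0, 0.012, -1.0]]
contact_force: [-0.3, -0.2, 0.5]
grip_width: 0.498
```

```bash
python3 -c "
from h import *
import pickle
to([.505,.324,.047])
P=manip.snapshot('wrist');cv2.imwrite('pics/w9.png',P['img']);pickle.dump(P,open('w9.pkl','wb'))"
```

```text
t 10.5 p [0.5066 0.3247 0.0718] yawx 73.01 tilt [ 0.011 -0.004 -1.   ] j [ 0.533  0.295  1.926 -0.011  0.914  0.837] F [-0.3 -0.2  0.5] M [-0.04 -0.1  -0.02] g 0.498
tool shift, units of 50mm: [-0.02 -0.03  0.5 ]
```

View pics/w9.png

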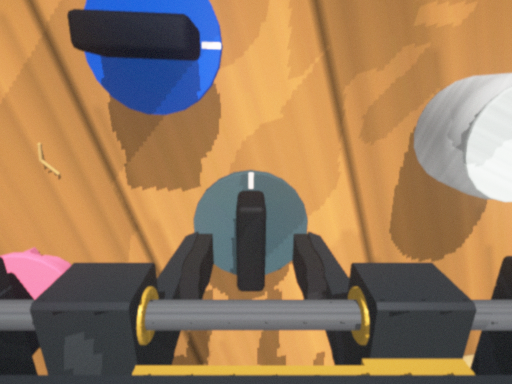

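The bar is upright at column 251, between the fingers (midpoint 254), so it's aligned. I'll descend and grip.

>>> step_arm(
  steps=[
    [-0.02,-0.03,0.2,0],
    [0,0,0.18,0],
    [0,0,0.12,0],
    [0,0,0,0],
  ],
)

```text
t: 10.95
position: [0.5061, 0.3244, 0.046]
ee_rot: [[0.292, 0.956, 0.013], [0.956, -0.292, -0.003], [0.001, 0.013, -1.0]]
contact_force: [-0.7, -0.3, -0.9]
grip_width: 0.502
```

```bash
python3 -c "
from h import *
to([.505,.324,.047])"
```

```text
t 10.95 p [0.5061 0.3244 0.046 ] yawx 73.0 tilt [ 0.013 -0.003 -1.   ] j [ 0.533  0.327  1.941 -0.012  0.864  0.838] F [-0.7 -0.3 -0.9] M [ 0.   -0.04 -0.04] g 0.502
tool shift, units of 50mm: [-0.01 -0.02 -0.02]
```

>>> step_arm(
  steps=[
    [0,0,0,0],
    [0,0,0,0],
    [0,0,0,0],
    [0,0,0,0],
    [0,0,0,0],
    [0,0,0,0],
    [0,0,0,0],
  ],
  claw=1,
  newtons=50,
)

```text
t: 11.65
position: [0.5063, 0.3245, 0.046]
ee_rot: [[0.293, 0.956, 0.013], [0.956, -0.293, -0.002], [0.002, 0.013, -1.0]]
contact_force: [0.8, -1.2, -0.7]
grip_width: 0.176
```

>>> step_arm(
  steps=[
    [0,0,-0.4,0],
    [0,0,-0.8,0],
    [0,0,-0.8,0],
    [0,0,-0.8,0],
    [0,0,0,0],
    [0,0,0,0],
  ],
)

```text
t: 12.25
position: [0.5008, 0.3227, 0.1854]
ee_rot: [[0.293, 0.956, 0.004], [0.956, -0.292, -0.008], [-0.007, 0.006, -1.0]]
contact_force: [-0.8, -0.1, -3.4]
grip_width: 0.177
```

```bash
python3 -c "
from h import *
import pickle
to([.571,.064,.18])"
```

```text
t 12.25 p [0.5008 0.3227 0.1854] yawx 72.99 tilt [ 0.004 -0.008 -1.   ] j [ 0.535  0.167  1.849 -0.01   1.127  0.837] F [-0.8 -0.1 -3.4] M [-0.02 -0.11  0.02] g 0.177
tool shift, units of 50mm: [-4.54  2.86  0.15]
```

Lid lifted: opening 0.177 matches the 16 mm bar, and its weight shows in the force. I'll rotate it anticlockwise to yaw 187.9° so the lock turn stays in the wrist's range.

>>> step_arm(
  steps=[
    [0,0,-0.2,-1],
    [0,0,-0.2,-1],
    [0,0,0,-1],
    [0,0,0,-1],
    [0,0,0,-1],
    [0,0,0,-1],
    [0,0,0,-1],
    [0,0,0,-1],
    [0,0,0,-1],
    [0,0,0,-1],
    [0,0,0,-1],
    [0,0,0,-1],
  ],
)

```text
t: 13.45
position: [0.4855, 0.3135, 0.1721]
ee_rot: [[-0.847, 0.53, -0.039], [0.531, 0.847, -0.034], [0.015, -0.049, -0.999]]
contact_force: [0.9, 0.5, -3.2]
grip_width: 0.176
```

>>> step_arm(
  steps=[
    [0,0,0,-1],
    [0,0,0,-1],
    [0,0,0,-1],
    [0,0,0,-1],
    [0,0,0,-1],
    [0,0,0,-1],
    [0,0,0,-1],
    [0,0,0,0],
  ],
)

```text
t: 14.25
position: [0.4736, 0.3062, 0.1479]
ee_rot: [[-0.976, -0.205, -0.071], [-0.202, 0.978, -0.052], [0.08, -0.037, -0.996]]
contact_force: [-0.7, 0.4, -3.4]
grip_width: 0.174
```

```bash
python3 -c "
from h import *
to([.571,.064,.19])"
```

```text
t 14.25 p [0.4736 0.3062 0.1479] yawx -168.32 tilt [-0.071 -0.052 -0.996] j [ 0.535  0.198  1.89  -0.01   1.142 -1.236] F [-0.7  0.4 -3.4] M [ 0.12 -0.17  0.07] g 0.174
tool shift, units of 50mm: [-0.86 -5.17 -0.72]
```

The tilt drifted about 5° and the arm sank during the loaded rotation. I need to understand how hold and sag behave before going on.

```bash
python3 -c "
from h import *
st();manip.snapshot('side');manip.snapshot('side');st()"
```

```text
t 14.25 p [0.4736 0.3062 0.1479] yawx -168.32 tilt [-0.071 -0.052 -0.996] j [ 0.535  0.198  1.89  -0.01   1.142 -1.236] F [-0.7  0.4 -3.4] M [ 0.12 -0.17  0.07] g 0.174
t 14.35 p [0.4736 0.3063 0.1482] yawx -168.49 tilt [-0.071 -0.052 -0.996] j [ 0.535  0.197  1.89  -0.01   1.142 -1.234] F [-0.3  0.  -2.4] M [ 0.16 -0.15  0.04] g 0.178
```

>>> step_arm(
  steps=[
    [0,0,0,0],
    [0,0,0,0],
    [0,0,0,0],
  ],
)

```text
t: 14.65
position: [0.4731, 0.3059, 0.1467]
ee_rot: [[-0.977, -0.198, -0.072], [-0.195, 0.979, -0.053], [0.081, -0.038, -0.996]]
contact_force: [-0.6, -0.2, -2.2]
grip_width: 0.177
```

```bash
python3 -c "
from h import *
st()"
```

```text
t 14.65 p [0.4731 0.3059 0.1467] yawx -168.72 tilt [-0.072 -0.053 -0.996] j [ 0.535  0.199  1.891 -0.01   1.141 -1.23 ] F [-0.6 -0.2 -2.2] M [ 0.13 -0.19 -0.01] g 0.177
```

>>> step_arm(
  steps=[
    [0,0,-1,0],
  ],
)

```text
t: 14.75
position: [0.4715, 0.3055, 0.1892]
ee_rot: [[-0.976, -0.198, -0.086], [-0.194, 0.979, -0.062], [0.097, -0.043, -0.994]]
contact_force: [-0.7, 0.5, -3.7]
grip_width: 0.176
```

```bash
python3 -c "
from h import *
st();manip.snapshot('side');manip.snapshot('side');manip.snapshot('side');manip.snapshot('side');st()"
```

```text
t 14.75 p [0.4715 0.3055 0.1892] yawx -168.79 tilt [-0.086 -0.062 -0.994] j [ 0.536  0.166  1.847 -0.009  1.235 -1.229] F [-0.7  0.5 -3.7] M [ 0.13 -0.15 -0.03] g 0.176
t 14.95 p [0.4781 0.3094 0.1985] yawx -168.73 tilt [-0.068 -0.051 -0.996] j [ 0.536  0.159  1.835 -0.01   1.232 -1.23 ] F [ 0.1 -0.1 -3. ] M [ 0.17 -0.2   0.02] g 0.179
```

Holding between calls settles to the target, while an immediate next row freezes the lag. So an up row with a hold keeps the tilt, and down rows without a hold tilt the tool back. I'll use that to straighten it.

>>> step_arm(
  steps=[
    [0,0,-1,0],
  ],
)

```text
t: 15.05
position: [0.4756, 0.3084, 0.2373]
ee_rot: [[-0.977, -0.198, -0.084], [-0.194, 0.979, -0.06], [0.094, -0.043, -0.995]]
contact_force: [-0.1, 0.4, -4.3]
grip_width: 0.177
```

```bash
cat > hold.py <<'E'
import sys
from h import *
for i in range(int(sys.argv[1])): manip.snapshot('side')
st()
E
python3 hold.py 4
```

```text
t 15.25 p [0.4817 0.312  0.2464] yawx -168.74 tilt [-0.067 -0.05  -0.997] j [ 0.537  0.13   1.777 -0.009  1.318 -1.23 ] F [ 0.7 -0.2 -2.6] M [ 0.13 -0.2  -0.01] g 0.175
```

>>> step_arm(
  steps=[
    [0,0,1,0],
    [0,0,0,0],
    [0,0,1,0],
    [0,0,0,0],
  ],
)

```text
t: 15.65
position: [0.4719, 0.3053, 0.1504]
ee_rot: [[-0.977, -0.198, -0.077], [-0.194, 0.979, -0.056], [0.086, -0.04, -0.995]]
contact_force: [-1.4, -1.1, -4.1]
grip_width: 0.178
```

```bash
python3 hold.py 1
```

```text
t 15.7 p [0.4754 0.3074 0.1549] yawx -168.76 tilt [-0.069 -0.052 -0.996] j [ 0.535  0.193  1.881 -0.01   1.153 -1.229] F [ 0.3  0.7 -2.4] M [ 0.16 -0.24  0.02] g 0.176
```

>>> step_arm(
  steps=[
    [0,0,-1,0],
  ],
)

```text
t: 15.8
position: [0.4752, 0.3078, 0.1997]
ee_rot: [[-0.977, -0.198, -0.08], [-0.194, 0.979, -0.058], [0.09, -0.041, -0.995]]
contact_force: [0.9, -0.1, -3.1]
grip_width: 0.182
```

```bash
python3 hold.py 4
```

```text
t 16.0 p [0.4817 0.3117 0.2094] yawx -168.75 tilt [-0.062 -0.047 -0.997] j [ 0.536  0.153  1.82  -0.009  1.245 -1.229] F [-0.1 -0.4 -3.1] M [ 0.08 -0.16 -0.01] g 0.182
```

>>> step_arm(
  steps=[
    [0,0,1,0],
    [0,0,-1,0],
  ],
)

```text
t: 16.2
position: [0.4662, 0.3024, 0.1837]
ee_rot: [[-0.976, -0.198, -0.091], [-0.193, 0.979, -0.064], [0.101, -0.045, -0.994]]
contact_force: [-6.3, -2.9, -12.4]
grip_width: 0.176
```

```bash
python3 hold.py 4
```

```text
t 16.4 p [0.4872 0.3149 0.2102] yawx -168.72 tilt [-0.043 -0.036 -0.998] j [ 0.536  0.15   1.821 -0.01   1.225 -1.229] F [ 0.7  0.3 -3.1] M [ 0.12 -0.19  0.01] g 0.175
```

>>> step_arm(
  steps=[
    [0,0,1,0],
  ],
)

```text
t: 16.5
position: [0.4925, 0.3175, 0.1693]
ee_rot: [[-0.98, -0.196, -0.025], [-0.196, 0.98, -0.025], [0.029, -0.02, -0.999]]
contact_force: [0.9, 1.2, -2.5]
grip_width: 0.179
```

```bash
python3 hold.py 0
```

```text
t 16.5 p [0.4925 0.3175 0.1693] yawx -168.7 tilt [-0.025 -0.025 -0.999] j [ 0.535  0.184  1.861 -0.01   1.131 -1.229] F [ 0.9  1.2 -2.5] M [ 0.18 -0.31  0.04] g 0.179
```

Each down-then-up pair plus a hold gives about +0.02 rad. Two more.

>>> step_arm(
  steps=[
    [0,0,-1,0],
  ],
)

```text
t: 16.6
position: [0.4739, 0.3068, 0.1838]
ee_rot: [[-0.978, -0.198, -0.068], [-0.194, 0.98, -0.051], [0.077, -0.037, -0.996]]
contact_force: [-6.9, -3.8, -13.2]
grip_width: 0.176
```

```bash
python3 hold.py 4
```

```text
t 16.8 p [0.4949 0.3194 0.2121] yawx -168.7 tilt [-0.019 -0.022 -1.   ] j [ 0.536  0.148  1.819 -0.01   1.201 -1.229] F [-0.7 -0.  -2.5] M [ 0.12 -0.13  0.02] g 0.176
```

>>> step_arm(
  steps=[
    [0,0,1,0],
    [0,0,-1,0],
  ],
)

```text
t: 17.0
position: [0.4855, 0.3136, 0.1876]
ee_rot: [[-0.98, -0.197, -0.038], [-0.195, 0.98, -0.033], [0.043, -0.025, -0.999]]
contact_force: [-5.2, -2.7, -11.1]
grip_width: 0.176
```

```bash
python3 hold.py 4; python3 -c "
from h import *
to([.571,.064,.2])"
```

```text
t 17.2 p [0.5038 0.3246 0.2147] yawx -168.69 tilt [ 0.008 -0.006 -1.   ] j [ 0.536  0.147  1.816 -0.01   1.175 -1.229] F [ 1.   1.1 -1.4] M [ 0.11 -0.1  -0.04] g 0.174
t 17.2 p [0.5038 0.3246 0.2147] yawx -168.69 tilt [ 0.008 -0.006 -1.   ] j [ 0.536  0.147  1.816 -0.01   1.175 -1.229] F [ 1.   1.1 -1.4] M [ 0.11 -0.1  -0.04] g 0.174
tool shift, units of 50mm: [-0.29 -5.37  0.33]
```

>>> step_arm(
  steps=[
    [-0.05,-0.9,0,0],
    [-0.05,-0.9,0,0],
    [-0.05,-0.9,0,0],
  ],
)

```text
t: 17.5
position: [0.5452, 0.1995, 0.2231]
ee_rot: [[-0.978, -0.206, 0.025], [-0.206, 0.979, 0.004], [-0.026, -0.001, -1.0]]
contact_force: [1.3, -0.8, -2.9]
grip_width: 0.178
```

```bash
python3 hold.py 4
```

```text
t 17.7 p [0.5447 0.1991 0.2225] yawx -168.4 tilt [ 0.024  0.004 -1.   ] j [ 0.31   0.092  1.862 -0.004  1.164 -1.462] F [-0.   0.7 -2.9] M [ 0.06 -0.09 -0.03] g 0.179
```

>>> step_arm(
  steps=[
    [-0.05,-0.8,0,0],
    [-0.05,-0.8,0,0],
    [-0.05,-0.8,0,0],
  ],
)

```text
t: 18.0
position: [0.5794, 0.0896, 0.2261]
ee_rot: [[-0.977, -0.212, 0.031], [-0.211, 0.977, 0.01], [-0.032, 0.003, -0.999]]
contact_force: [-0.2, -0.3, -3.3]
grip_width: 0.177
```

```bash
python3 hold.py 4;python3 -c "
from h import *
to([.571,.064,.2])"
```

```text
t 18.2 p [0.5791 0.0892 0.2257] yawx -168.0 tilt [ 0.03  0.01 -1.  ] j [ 0.107  0.096  1.851  0.007  1.163 -1.676] F [-0.1  1.3 -2.7] M [ 0.11 -0.08  0.01] g 0.178
t 18.2 p [0.5791 0.0892 0.2257] yawx -168.0 tilt [ 0.03  0.01 -1.  ] j [ 0.107  0.096  1.851  0.007  1.163 -1.676] F [-0.1  1.3 -2.7] M [ 0.11 -0.08  0.01] g 0.178
tool shift, units of 50mm: [ 0.28 -0.46  0.5 ]
```

>>> step_arm(
  steps=[
    [0.26,-0.46,0,0.68],
  ],
)

```text
t: 18.3
position: [0.5721, 0.0675, 0.2257]
ee_rot: [[-0.99, -0.14, 0.032], [-0.14, 0.99, 0.012], [-0.033, 0.008, -0.999]]
contact_force: [-0.5, -1.1, -2.8]
grip_width: 0.172
```

```bash
python3 hold.py 4
```

```text
t 18.5 p [0.5712 0.0657 0.2255] yawx -171.99 tilt [ 0.031  0.011 -0.999] j [ 0.066  0.075  1.874  0.009  1.161 -1.648] F [ 0.7  0.1 -2.5] M [ 0.09 -0.13  0.02] g 0.176
```

>>> step_arm(
  steps=[
    [0,0,-1,0],
    [0,0,1,0],
  ],
)

```text
t: 18.7
position: [0.5757, 0.0693, 0.2403]
ee_rot: [[-0.989, -0.144, 0.042], [-0.144, 0.99, 0.013], [-0.043, 0.007, -0.999]]
contact_force: [2.6, 0.4, -2.4]
grip_width: 0.179
```

```bash
python3 hold.py 4;python3 -c "
from h import *
to([.571,.064,.175])"
```

```text
t 18.9 p [0.5648 0.068  0.2243] yawx -171.75 tilt [ 0.011  0.011 -1.   ] j [ 0.07   0.077  1.875  0.011  1.178 -1.648] F [-0.4 -0.  -2.6] M [ 0.09 -0.17  0.02] g 0.178
t 18.9 p [0.5648 0.068  0.2243] yawx -171.75 tilt [ 0.011  0.011 -1.   ] j [ 0.07   0.077  1.875  0.011  1.178 -1.648] F [-0.4 -0.  -2.6] M [ 0.09 -0.17  0.02] g 0.178
tool shift, units of 50mm: [-0.1  -0.11  0.99]
```

>>> step_arm(
  steps=[
    [-0.1,-0.11,0.5,0],
  ],
)

```text
t: 19.0
position: [0.5742, 0.065, 0.2043]
ee_rot: [[-0.989, -0.145, 0.02], [-0.145, 0.989, 0.012], [-0.022, 0.009, -1.0]]
contact_force: [1.3, -1.6, -1.7]
grip_width: 0.174
```

```bash
python3 hold.py 4
```

```text
t 19.2 p [0.5709 0.064  0.1999] yawx -171.73 tilt [ 0.011  0.011 -1.   ] j [ 0.062  0.107  1.889  0.011  1.134 -1.657] F [ 0.2  0.5 -2.4] M [ 0.03 -0.15  0.01] g 0.176
```

>>> step_arm(
  steps=[
    [0,0,0.5,0],
  ],
)

```text
t: 19.3
position: [0.5751, 0.0648, 0.1803]
ee_rot: [[-0.989, -0.144, 0.021], [-0.144, 0.99, 0.012], [-0.022, 0.009, -1.0]]
contact_force: [0.8, -0.3, -2.4]
grip_width: 0.179
```

```bash
python3 hold.py 3;python3 -c "
from h import *
import pickle
to([.571,.064,.165])
P=manip.snapshot('wrist');pickle.dump(P,open('w10.pkl','wb'))
S=manip.snapshot('side');Q=manip.snapshot('scene');pickle.dump((S,Q),open('s10.pkl','wb'))
def crop(P,f,n=60):
    u,v=proj(P,[.571,.064,.125]).astype(int);return cv2.resize(P['img'][v-n:v+n,u-n:u+n],(f,f),interpolation=cv2.INTER_CUBIC),(u-n,v-n)
a,oa=crop(S,300,40);b,ob=crop(Q,300,40);print('side off',oa,'scene off',ob,'scale 3.75')
print('wrist proj pot',proj(P,[.571,.064,.107]))
w=P['img'][0:384,60:460] ;w=cv2.resize(w,(500,480),interpolation=cv2.INTER_CUBIC)
C=np.zeros((600,800,3),np.uint8);C[:300,:300]=a;C[300:,:300]=b;C[:480,300:]=w;cv2.imwrite('pics/c10.png',C)
"
```

```text
t 19.45 p [0.5704 0.0644 0.1748] yawx -171.73 tilt [ 0.009  0.011 -1.   ] j [ 0.063  0.13   1.912  0.012  1.09  -1.657] F [-0.3  0.2 -2.7] M [-0.01 -0.11  0.03] g 0.177
t 19.45 p [0.5704 0.0644 0.1748] yawx -171.73 tilt [ 0.009  0.011 -1.   ] j [ 0.063  0.13   1.912  0.012  1.09  -1.657] F [-0.3  0.2 -2.7] M [-0.01 -0.11  0.03] g 0.177
tool shift, units of 50mm: [-0.01 -0.01  0.2 ]
side off (np.int64(199), np.int64(137)) scene off (np.int64(226), np.int64(134)) scale 3.75
wrist proj pot [251.62270463 212.09483626]
```

View pics/c10.png

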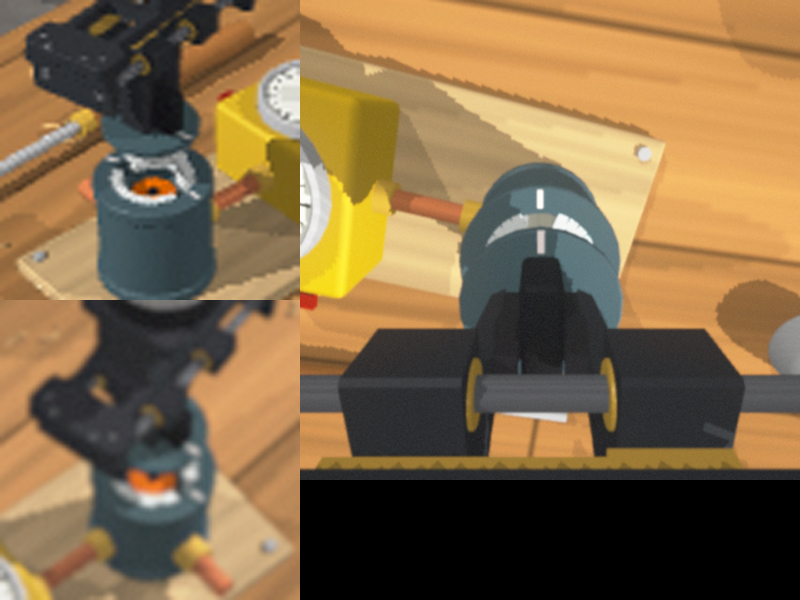

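In the wrist crop the pot's rim mark at (540,199) and the lid's mark at (542,242) line up. I'll check them numerically.

```bash
python3 - <<'E'
from h import *
import pickle
P=pickle.load(open('w10.pkl','rb'))
f=lambda x,y:(60+(x-300)/1.25-.1,y/1.25-.1)
a=ray(P,*f(540,199),.107);u=np.array([np.cos(np.radians(187.9)),np.sin(np.radians(187.9))])
print('rim mark',a.round(4),'pot centre from it',(a[:2]-.0397*u).round(4))
l=ray(P,*f(542,242),.1588);print('lid mark',l.round(4),'lid centre',(l[:2]-.0325*u).round(4))
h=ray(P,*f(540,162),.107);print('far edge?',h.round(4),(h[:2]-.047*u).round(4))
for e in ((461,275),(621,290)): print(ray(P,*f(*e),.107).round(4))
to([.571,.064,.165])
E
```

```text
rim mark [0.5322 0.0586 0.107 ] pot centre from it [0.5716 0.064 ]
lid mark [0.539  0.06   0.1588] lid centre [0.5712 0.0645]
far edge? [0.5125 0.0557 0.107 ] [0.5591 0.0622]
[0.5835 0.0194 0.107 ]
[0.58   0.1142 0.107 ]
t 19.6 p [0.572  0.0644 0.1765] yawx -171.73 tilt [ 0.013  0.011 -1.   ] j [ 0.063  0.129  1.91   0.011  1.089 -1.657] F [-0.1 -0.7 -2.8] M [ 0.07 -0.09  0.04] g 0.176
tool shift, units of 50mm: [ 0.02 -0.01  0.23]
```

>>> step_arm(
  steps=[
    [0,0,0.4,0],
  ],
)

```text
t: 19.7
position: [0.5756, 0.0648, 0.1611]
ee_rot: [[-0.989, -0.144, 0.021], [-0.144, 0.99, 0.012], [-0.023, 0.008, -1.0]]
contact_force: [0.0, -0.3, -2.8]
grip_width: 0.175
```

```bash
python3 hold.py 4
```

```text
t 19.9 p [0.5723 0.0646 0.1572] yawx -171.73 tilt [ 0.013  0.011 -1.   ] j [ 0.063  0.149  1.926  0.012  1.053 -1.658] F [-0.6  0.3 -2.4] M [ 0.1  -0.08 -0.03] g 0.176
```

>>> step_arm(
  steps=[
    [0,0,0.2,0],
  ],
)

```text
t: 20.0
position: [0.5741, 0.0648, 0.1497]
ee_rot: [[-0.989, -0.144, 0.017], [-0.144, 0.99, 0.011], [-0.018, 0.009, -1.0]]
contact_force: [-13.8, -0.1, 34.0]
grip_width: 0.175
```

```bash
python3 hold.py 4
```

```text
t 20.2 p [0.5726 0.0647 0.1474] yawx -171.74 tilt [ 0.013  0.011 -1.   ] j [ 0.063  0.159  1.934  0.012  1.034 -1.658] F [-0.5 -0.7 -3. ] M [ 0.08 -0.06 -0.02] g 0.179
```

>>> step_arm(
  steps=[
    [0.04,0,0.1,0],
  ],
)

```text
t: 20.3
position: [0.5716, 0.0645, 0.143]
ee_rot: [[-0.989, -0.144, 0.015], [-0.144, 0.99, 0.011], [-0.017, 0.009, -1.0]]
contact_force: [0.4, 0.8, -3.0]
grip_width: 0.176
```

```bash
python3 hold.py 4
```

```text
t 20.5 p [0.5702 0.0644 0.1418] yawx -171.74 tilt [ 0.012  0.011 -1.   ] j [ 0.063  0.161  1.943  0.012  1.024 -1.658] F [-0.5 -0.1 -2.9] M [ 0.08 -0.18  0.06] g 0.175
```

>>> step_arm(
  steps=[
    [0.01,0,0.1,0],
  ],
)

```text
t: 20.6
position: [0.5708, 0.0645, 0.1376]
ee_rot: [[-0.989, -0.144, 0.015], [-0.144, 0.99, 0.011], [-0.016, 0.009, -1.0]]
contact_force: [0.9, -0.1, 2.0]
grip_width: 0.175
```

```bash
python3 hold.py 4
```

```text
t 20.8 p [0.5707 0.0645 0.1378] yawx -171.74 tilt [ 0.014  0.011 -1.   ] j [ 0.063  0.165  1.947  0.012  1.015 -1.658] F [ 0.8 -0.4  2.3] M [ 0.06 -0.25  0.04] g 0.18
```

The lugs are in the notches and the spring is engaged. I'll press on down to flush.

>>> step_arm(
  steps=[
    [0,0,0.1,0],
  ],
)

```text
t: 20.9
position: [0.5711, 0.0646, 0.1338]
ee_rot: [[-0.989, -0.144, 0.015], [-0.144, 0.99, 0.011], [-0.016, 0.009, -1.0]]
contact_force: [-1.7, -0.8, 5.0]
grip_width: 0.176
```

```bash
python3 hold.py 3
```

```text
t 21.05 p [0.571  0.0646 0.1331] yawx -171.74 tilt [ 0.015  0.011 -1.   ] j [ 0.063  0.171  1.95   0.012  1.006 -1.658] F [-1.3  0.2  5.1] M [-0.06  0.11 -0.02] g 0.174
```

>>> step_arm(
  steps=[
    [0,0,0.12,0],
  ],
)

```text
t: 21.15
position: [0.5715, 0.0646, 0.1286]
ee_rot: [[-0.989, -0.144, 0.015], [-0.144, 0.99, 0.011], [-0.017, 0.009, -1.0]]
contact_force: [-12.9, 0.7, 59.8]
grip_width: 0.178
```

```bash
python3 hold.py 3
```

```text
t 21.3 p [0.5715 0.0646 0.1289] yawx -171.72 tilt [ 0.015  0.011 -1.   ] j [ 0.064  0.176  1.953  0.012  0.997 -1.658] F [-4.2  0.9 11.6] M [-0.12  0.61  0.05] g 0.177
```

Flush: z has stopped at 0.129. Now the clockwise turn in short runs, with a slight downward push.

>>> step_arm(
  steps=[
    [0,0,0.03,0.8],
    [0,0,0.03,0.8],
    [0,0,0.03,0.8],
  ],
)

```text
t: 21.6
position: [0.5738, 0.0645, 0.129]
ee_rot: [[-0.993, 0.114, 0.021], [0.114, 0.993, 0.011], [-0.019, 0.013, -1.0]]
contact_force: [-4.6, -0.2, 10.9]
grip_width: 0.173
```

```bash
python3 hold.py 2
```

```text
t 21.7 p [0.5738 0.0645 0.129 ] yawx 173.53 tilt [ 0.02   0.011 -1.   ] j [ 0.064  0.177  1.951  0.011  0.992 -1.4  ] F [-2.4 -0.6  8.8] M [-0.11  0.5  -0.06] g 0.176
```

>>> step_arm(
  steps=[
    [0.03,0,0.03,0.8],
    [0.02,0,0.03,0.8],
    [0.02,0,0.03,0.8],
    [0.01,-0.01,0.03,0.8],
  ],
)

```text
t: 22.1
position: [0.5735, 0.0643, 0.1293]
ee_rot: [[-0.897, 0.442, 0.029], [0.442, 0.897, 0.009], [-0.022, 0.021, -1.0]]
contact_force: [-2.6, 1.1, 9.1]
grip_width: 0.178
```

```bash
python3 hold.py 2
```

```text
t 22.2 p [0.5735 0.0644 0.1293] yawx 153.82 tilt [ 0.029  0.009 -1.   ] j [ 0.065  0.171  1.958  0.009  0.983 -1.054] F [-2.5  0.5  9.6] M [-0.04  0.42  0.03] g 0.174
```

>>> step_arm(
  steps=[
    [0.02,-0.01,0.05,1],
    [0.02,-0.01,0.05,1],
    [0.01,-0.01,0.05,1],
  ],
)

```text
t: 22.5
position: [0.5735, 0.0643, 0.1292]
ee_rot: [[-0.712, 0.702, 0.035], [0.702, 0.712, 0.008], [-0.019, 0.03, -0.999]]
contact_force: [-5.3, 0.8, 15.1]
grip_width: 0.177
```

```bash
python3 hold.py 2
```

```text
t 22.6 p [0.5735 0.0644 0.1292] yawx 135.48 tilt [ 0.035  0.008 -0.999] j [ 0.065  0.168  1.961  0.007  0.977 -0.732] F [-4.8 -0.1 15.5] M [-0.22  1.11  0.03] g 0.178
```

>>> step_arm(
  steps=[
    [0.02,-0.02,0.04,1],
    [0.01,-0.02,0.04,1],
    [0.01,-0.02,0.04,1],
  ],
)

```text
t: 22.9
position: [0.5729, 0.0638, 0.1297]
ee_rot: [[-0.454, 0.89, 0.041], [0.891, 0.454, 0.007], [-0.013, 0.04, -0.999]]
contact_force: [-3.1, 0.9, 12.0]
grip_width: 0.182
```

```bash
python3 hold.py 2
```

```text
t 23.0 p [0.5728 0.0639 0.1297] yawx 117.09 tilt [ 0.041  0.007 -0.999] j [ 0.065  0.163  1.967  0.005  0.971 -0.411] F [-2.7  0.1 11.3] M [-0.19  0.66 -0.08] g 0.177
```

>>> step_arm(
  steps=[
    [-0.02,0.05,0.03,1],
    [-0.02,0.05,0.03,1],
  ],
)

```text
t: 23.2
position: [0.5737, 0.0643, 0.1291]
ee_rot: [[-0.256, 0.966, 0.03], [0.967, 0.256, 0.007], [-0.001, 0.031, -1.0]]
contact_force: [-12.5, -1.2, 18.3]
grip_width: 0.18
```

```bash
python3 hold.py 2
```

```text
t 23.3 p [0.5735 0.0643 0.1291] yawx 104.99 tilt [ 0.029  0.006 -1.   ] j [ 0.066  0.171  1.958  0.005  0.983 -0.199] F [-10.6   0.2  18.1] M [-0.15  2.31  0.51] g 0.176
```

Pushing outward reduces the tilt. The turn is at about 83°, so continue to the stop.

>>> step_arm(
  steps=[
    [-0.01,0.06,0.03,0.6],
    [-0.01,0.06,0.03,0.4],
  ],
)

```text
t: 23.5
position: [0.5721, 0.0643, 0.129]
ee_rot: [[-0.159, 0.987, 0.012], [0.987, 0.159, 0.004], [0.002, 0.012, -1.0]]
contact_force: [-16.9, 0.3, 22.7]
grip_width: 0.176
```

```bash
python3 hold.py 2
```

```text
t 23.6 p [0.5721 0.0643 0.1291] yawx 99.2 tilt [ 0.011  0.004 -1.   ] j [ 0.067  0.179  1.948  0.003  1.003 -0.095] F [-17.2  -1.   21.4] M [-0.31  2.88  0.91] g 0.179
```

At the stop: Mz is up to 0.9 N m, with about 89° turned and the tilt recovered. I'll relax the side load and keep pressing down.

>>> step_arm(
  steps=[
    [0,-0.02,0.04,0.2],
  ],
)

```text
t: 23.7
position: [0.5714, 0.0642, 0.1291]
ee_rot: [[-0.142, 0.99, 0.013], [0.99, 0.142, 0.003], [0.001, 0.013, -1.0]]
contact_force: [3.1, 1.2, 8.3]
grip_width: 0.178
```

```bash
python3 hold.py 4; python3 - <<'E'
from h import *
import pickle
S=manip.snapshot('side');Q=manip.snapshot('scene');P=manip.snapshot('wrist')
def crop(P,n=45):
    u,v=proj(P,[.571,.064,.12]).astype(int);return cv2.resize(P['img'][v-n:v+n,u-n:u+n],(300,300),interpolation=cv2.INTER_CUBIC)
C=np.zeros((600,800,3),np.uint8);C[:300,:300]=crop(S);C[300:,:300]=crop(Q);C[:480,300:]=cv2.resize(P['img'][:,60:460],(500,480),interpolation=cv2.INTER_CUBIC);cv2.imwrite('pics/c12.png',C)
st()
E
```

```text
t 23.9 p [0.5716 0.0642 0.1291] yawx 98.2 tilt [ 0.013  0.003 -1.   ] j [ 0.067  0.178  1.95   0.002  1.001 -0.077] F [-4.   0.2 13.5] M [-0.09  0.7   1.12] g 0.18
t 24.05 p [0.5716 0.0642 0.1291] yawx 98.2 tilt [ 0.013  0.003 -1.   ] j [ 0.068  0.178  1.95   0.002  1.001 -0.077] F [-4.7  0.2 12.1] M [-0.14  0.68  1.1 ] g 0.178
```

View pics/c12.png

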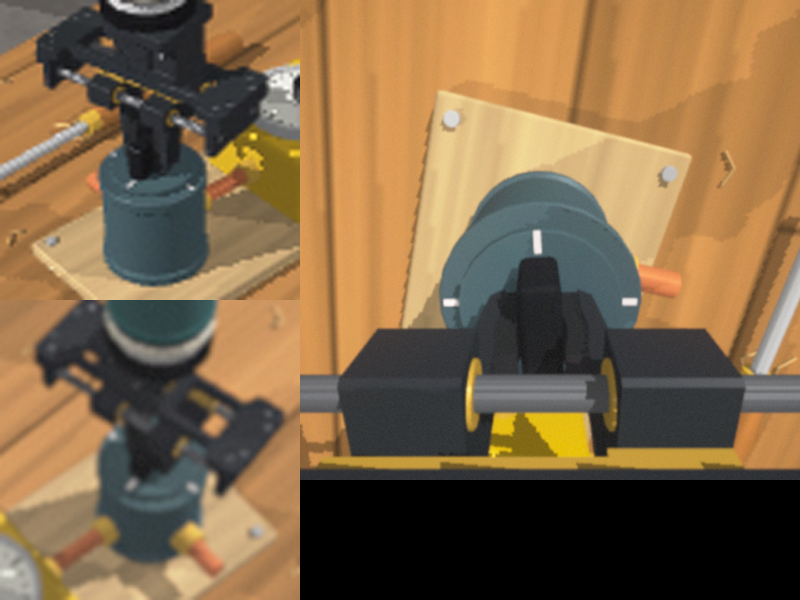

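Wrist view: the flange lies flush on the rim. The lid mark (537,242) is a quarter turn from the rim marks at (451,302) and (630,302). One more small push, a check, then hand in.

>>> step_arm(
  steps=[
    [0,0.01,0.07,0.1],
  ],
)

```text
t: 24.15
position: [0.5719, 0.0643, 0.1289]
ee_rot: [[-0.136, 0.991, 0.012], [0.991, 0.136, 0.002], [0.0, 0.012, -1.0]]
contact_force: [-15.2, -1.7, 30.0]
grip_width: 0.177
```

```bash
python3 hold.py 5 && python3 -c "
from h import *
s,p,R=st()
if s['contact_force'][2]>13 and abs(p[2]-.129)<.0008: print('close',manip.close_job())"
```

```text
t 24.4 p [0.5718 0.0643 0.129 ] yawx 97.82 tilt [ 0.012  0.002 -1.   ] j [ 6.800e-02  1.790e-01  1.949e+00  1.000e-03  1.002e+00 -6.900e-02] F [-11.   -1.1  22.9] M [-0.2   1.77  1.14] g 0.18
t 24.4 p [0.5718 0.0643 0.129 ] yawx 97.82 tilt [ 0.012  0.002 -1.   ] j [ 6.800e-02  1.790e-01  1.949e+00  1.000e-03  1.002e+00 -6.900e-02] F [-11.   -1.1  22.9] M [-0.2   1.77  1.14] g 0.18
the job is handed in; nothing more can be done
close None
```

I turned the peak pointer back to zero, then fitted the lid on the filter pot, and handed the job in at 24.4 s with the gripper still pressing the lid down.

- **Gauge:** I turned the knob about 61° anticlockwise, until it slipped slightly in the fingers, which I took as the zero stop. In the picture afterwards only the red pointer shows, lying over the black needle.
- **Lid:** Lugs went into the notches, and I pressed the lid flush and turned it clockwise to the stop. The gripper turned about 90°, a few degrees past the 86° expected, so the bar seems to have twisted slightly in the fingers. About 1.1 N m of resistance shows it is against the stop.
- **Last reading:** The grip point was at z 0.129 m, exactly the flush height (22 mm above the rim), with about 23 N of upward reaction on the tool. The lid was about 0.7° off level. The last picture, taken just before the final small push, shows the flange flush and its mark a quarter turn from the rim marks.
- **What went wrong on the way:** Turning the lid in the air tilted the arm about 5°, which I straightened before fitting. The tilt came back to about 2.4° during the lock turn and I corrected that too. There were brief contact forces of 34 N going into the pot and 60 N at flush, the latter half of the 120 N wrist limit.
- **Bystanders:** I did not touch the bowl, tin or gouge, but I took no separate final check of them.

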